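# Point out the bottle without its stopper in a condition-report clip

## Robot

A 7-joint arm with a two-finger parallel gripper is mounted at the origin on the work surface. World frame = base frame: x ahead of the robot, y to its left, z up, the work surface at z = 0. Lengths are in m, angles in degrees, forces in N, time in s.
With the tool pointing down it reaches from about 0.425 to 0.95 m from the base axis. Payload 4.7 kg.
Tool frame: the origin (TCP) lies between the finger pads, 19 mm behind the fingertips; this is the grasp point; z points along the fingers, y is the line along which they close (so a half turn about z gives the same grasp; the last joint's range is limited). The gripper opens to 87 mm and grips with 3 to 60 N. Pads are 19 mm wide; open, the fingers measure 117 mm over their backs; the gripper's body (75 mm by 190 mm) begins 51 mm behind the grasp point.
Start: joints at [66.125, 26.849, -2.785, 87.806, 1.381, 65.374, -4.715], TCP at [0.255, -0.625, 0.241] pointing down, gripper open.
Joint ranges: [-148.3, 148.3], [-19.14, 114.17], [-79.39, 73.82], [5.75, 140.21], [-59.74, 239.74], [12.07, 113.84], [-152.46, 152.46]. Speed limits (degrees/s): [147.25, 147.25, 180, 180, 180, 180, 180].

## Interface

Orientations are given as a 3x3 rotation matrix whose columns are the frame's x, y, z axes.
In Python, from station import bot, grab_frame, camera_params gives the robot as it stands.
- The arm moves only by the tool play_rows, never from a script. Its argument "increments" is a list that holds one entry, the list of rows, each a list of 5 numbers: the finger opening in m, from 0 to 0.087, then the shift along the world's x, y, z in m, then the turn about the world's z in rad. In form: [[[claw, dx, dy, dz, turn], ...]]. A call has 1 to 10 rows; each row shifts and turns the commanded pose from where the row before left it; what a row does not reach is not made up. A row lasts 1/12 s, in which the tool goes at most 41.7 mm and 7.16 degrees, less where a joint would pass 70% of its speed; a pose out of reach is approached as far as the arm can. A call with a gripper value outside its range is refused whole. The fingers move at their own pace and stop on an object; "newtons" is the grip in N (left out, the last holds). Time passes only in rows, so rows that do not move let the fingers close. It gives the time, the measured TCP pose, the force, the opening and the grip force at its end, in the units of the state.
- bot.observe(): the state, without advancing time (a new reading comes with each control period).
- grab_frame(name): name is "side" or "top"; returns (picture, depth): 384x512x3 uint8, red, green, blue; 384x512 float32, m along the optical axis (not along the pixel's ray), 0 where there is no reading.
- camera_params(name): a dict with "fx", "fy", "cx", "cy" (pixels), "rvec" (rotation vector, rad) and "tvec" (3), from world to camera coordinates, as OpenCV has them. Camera axes: x right, y down, z forward; pixel columns grow to the right and rows downward; lengths in m; the calibration is good to about 2 mm. A picture is of the moment at which its call begins. camera_params takes no time and is no camera call.
- bot.close_job(): hands the job in; it is judged then, once.
The state is a dict: "time_s": time; "joints": joint angles; "joint_vel": joint speeds; "joint_efforts": joint torques, N m; "tool_pos": TCP position; "tcp_rot": TCP orientation; "wrist_force": force on the tool from outside, world axes, zero at the start; "wrist_torque": the same for the moment, N m; "finger_gap": finger opening in m; "gripper_force": force on a finger pad.
Only numpy, scipy, OpenCV 4.12 (cv2) and the standard library are available. Lean on these libraries where they do the work, as an engineer would, in place of code of your own. Each camera call takes 0.05 s, during which the arm holds its last target. There are 200 camera calls.

## Task

Film a short condition report: push the record button on top of the camera fully down and let it come back up, then, pointing straight down from just above without touching, point first at the mouth of the bottle that has lost its stopper and then at its glass stopper standing on the grey pad, staying two seconds over each. Then press the record button fully down again to stop the clip, let go and draw back clear of the camera. Nothing is picked up: touch none of the bottles nor the stopper, do not hover over the top of any other bottle, and leave everything on the table where it stands.

Things in the scene. Friction and masses are not known exactly. Their poses are not given: they have to be found in the camera images.
- camera: black video camera on a table tripod that stands firm (fixed to the table); body 122 mm wide (y) by 38 mm deep (x), its top 178 mm above the table, lens along its own +x at the front, tripod legs reach 95 mm out. Origin on the table between the legs; x is where the lens looks, z up. On its top: the record button over the hand grip (towards -y) and a flat dial 5 mm high 86 mm from it (towards +y)
- rec_top (a point): centre of the top face of the record button, a plain round metal button 16 mm across on the camera's top near the end with the hand grip, 186 mm above the table, standing 8 mm proud of the camera's top; z up; moves with the button
- rec_button (a joint): travel of the record button in m: 0 up, 0.005 fully down (along -z); it springs back; takes about 1.2 N to start and 4 N to bottom out. Down counts from 0.0038
- open_bottle: apothecary bottle of the same amber glass and label as the others, 62 mm across the body, lip at 120 mm height, neck 33 mm, lip 41 mm across; loose, on the riser; origin at the centre of its underside, z up. The one with no stopper: an open mouth, 25 mm hole
- open_mouth (a point): centre of the open mouth of that bottle, level with its lip (120 mm above its underside, 150 mm above the table); z up
- disc_bottle_a: apothecary bottle of the same amber glass and label as the others, 62 mm across the body, lip at 120 mm height, neck 33 mm, lip 41 mm across; loose, on the riser; origin at the centre of its underside, z up. Closed by a flat disc stopper of frosted glass 46 mm across, top at 137 mm
- disc_bottle_b: apothecary bottle of the same amber glass and label as the others, 62 mm across the body, lip at 120 mm height, neck 33 mm, lip 41 mm across; loose, on the riser; origin at the centre of its underside, z up. Closed by a flat disc stopper of frosted glass 46 mm across, top at 137 mm
- ball_bottle: apothecary bottle of the same amber glass and label as the others, 62 mm across the body, lip at 120 mm height, neck 33 mm, lip 41 mm across; loose, on the riser; origin at the centre of its underside, z up. Closed by a frosted glass ball stopper 35 mm across, top at 157 mm
- tab_bottle: apothecary bottle of the same amber glass and label as the others, 62 mm across the body, lip at 120 mm height, neck 33 mm, lip 41 mm across; loose, on the riser; origin at the centre of its underside, z up. Closed by a frosted glass stopper with an round collar 43 mm across and an upright tab 26 by 7 mm on it, top at 154 mm
- stopper: loose frosted glass stopper, 36 mm tall, standing upside down on the grey pad: a flat disc head 46 mm across and 12 mm thick below, the plug (24 narrowing to 21 mm) upwards; origin at the centre of its underside, z up
- stopper_top (a point): centre of the upper end of that stopper's plug, 36 mm above its underside, 42 mm above the table; z up
- riser: low white-topped riser under the row of five bottles, 110 mm deep (x) by 440 mm long (y), 30 mm high, fixed; origin at its centre on the table, z up, y along the row, -x towards the pad; the bottles stand in any order about 82 mm apart along y. A flat scale bar lies along its -x side
- pad: grey foam pad 90 by 110 mm, 6 mm thick, fixed, lying in front of the riser on the table, its centre about 140 mm to the riser's -x side; origin at the centre of its underside
- bung: cork bung, 30 mm tall, 22 to 28 mm across, standing on the table near the pad, wide end up; not part of the job; origin at the centre of its underside
- brush: soft brush lying on the table behind the riser (its +x side), 130 mm from the row; not part of the job
- loupe: black stand loupe 44 mm across, 40 mm tall, on the table to the left of the riser; not part of the job; origin at the centre of its underside
- spare_lens: black spare camera lens standing upright, 68 mm across, 78 mm tall, to the right beyond the camera; not part of the job; origin at the centre of its underside
Mind the look-alikes: they are no part of the job. What is shaped like the open_bottle but turquoise or yellow is not meant.

How it is judged:
By the outcome, as a careful person would: the job done as asked, in the order asked, and still so for the second after the job is handed in, with the robot touching nothing.
It also fails if it takes over 59 s, if anything falls off the work surface, if the arm or the gripper's body presses on something with over 40 N, if the wrist force passes 120 N, or if a joint passes its speed limit or range.

## Working session

There is one attempt and no reset: what is moved stays moved. The work goes in short steps, Python scripts to look and compute and a tool call to move; the robot and the scene stay as the last step left them, time stands still between calls to the robot, and variables do not carry over. Pictures are saved under pics/ and viewed, at most 10 in all, crops included, and the job is handed in when it is done.

Besides the shell and the picture viewer there is one more tool, called as name(argument=value, ...), one argument or row to a line, values as JSON. play_rows: Moves the arm, as the interface text tells. Its arguments: {"type":"object","properties":{"increments":{"type":"array","items":{"type":"array","items":{"type":"array","items":{"type":"number"}}}},"newtons":{"type":"number"}},"required":["increments"]}

```bash
mkdir -p pics
cat > h.py <<'E'
import numpy as np, cv2
from station import bot, grab_frame, camera_params
def snap(n,tag):
    p,d=grab_frame(n); cv2.imwrite(f'pics/{tag}.png',cv2.cvtColor(p,cv2.COLOR_RGB2BGR)); np.save(f'pics/{tag}.npy',d); return p,d
def w(n,u,v,z=None,d=None):
    c=camera_params(n); R=cv2.Rodrigues(np.array(c['rvec'],float))[0]; t=np.array(c['tvec'],float).ravel()
    r=np.array([(u-c['cx'])/c['fx'],(v-c['cy'])/c['fy'],1.]); o=-R.T@t; q=R.T@r
    return o+q*(d if z is None else (z-o[2])/q[2])
E
python3 - <<'E'
from h import *
a,_=snap('top','top0'); b,_=snap('side','side0')
s=bot.observe(); print(s['time_s'],s['tool_pos'],s['tcp_rot'],s['finger_gap'])
for n in('top','side'):
    c=camera_params(n);R=cv2.Rodrigues(np.array(c['rvec'],float))[0];print(n,-R.T@np.array(c['tvec']).ravel(),R[2])
E
```

```text
0.1 [ 0.25508887 -0.62441025  0.24031154] [[ 9.25712282e-01  3.78227759e-01 -7.29622309e-04]
 [ 3.78228454e-01 -9.25710956e-01  1.56896189e-03]
 [-8.19944266e-05 -1.72837121e-03 -9.99998503e-01]] 0.08732472940002005
top [0.28073763 0.0388703  1.25110712] [ 0.22531853  0.00322323 -0.97427982]
side [0.36530374 0.8400765  0.72125907] [ 0.1458343  -0.79158418 -0.59340277]
```

View pics/top0.png

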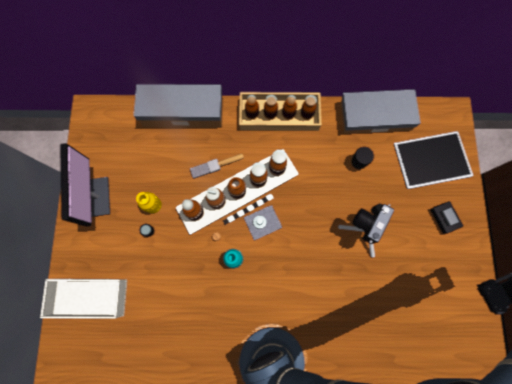

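View pics/side0.png

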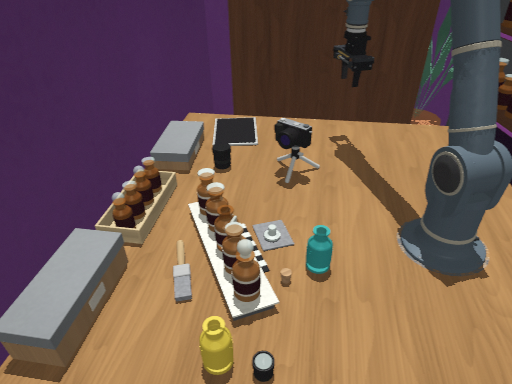

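Top view: the row's bottles are at about (192,208), (215,197), (236,186), (259,173) and (279,160). The turquoise (232,259) and yellow (148,202) ones are decoys. The open one looks like the middle bottle, (236,186), and the stopper is at (260,222). The camera is at (378,222). I'll confirm with enlarged crops.

Run:
```python
import cv2
a=cv2.imread('pics/top0.png')
A=cv2.resize(a[140:250,170:310],None,fx=5.6,fy=5.4,interpolation=cv2.INTER_CUBIC);cv2.imwrite('pics/c1.png',cv2.resize(a[140:245,170:310],(784,588),interpolation=cv2.INTER_CUBIC))
cv2.imwrite('pics/c2.png',cv2.resize(a[195:260,330:400],(630,585),interpolation=cv2.INTER_CUBIC))
b=cv2.imread('pics/side0.png')
cv2.imwrite('pics/c3.png',cv2.resize(b[110:310,180:330],(450,600),interpolation=cv2.INTER_CUBIC))
```

```text
(no output)
```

View pics/c1.png

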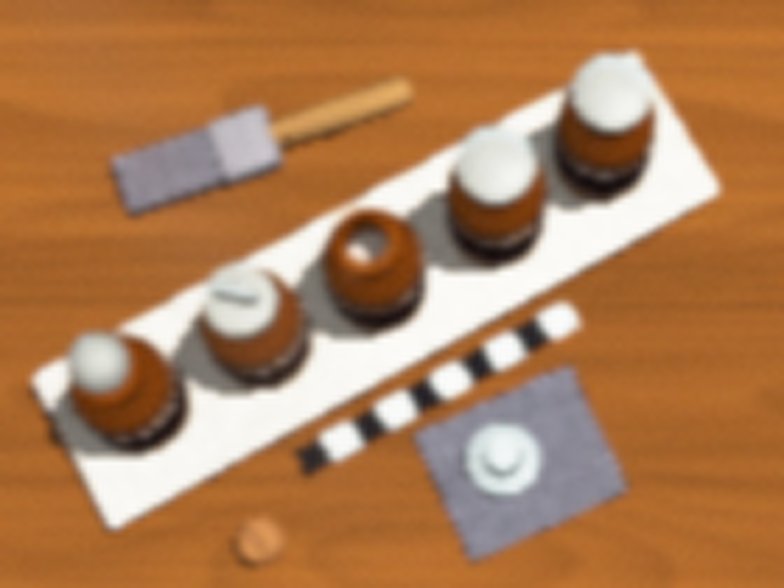

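View pics/c2.png

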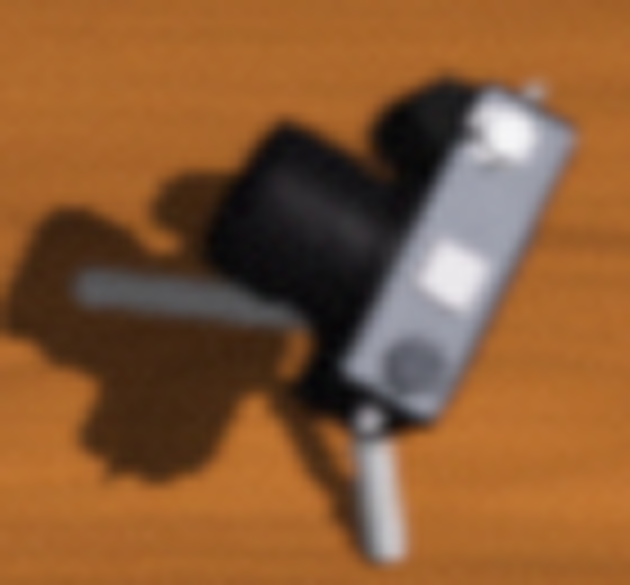

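View pics/c3.png

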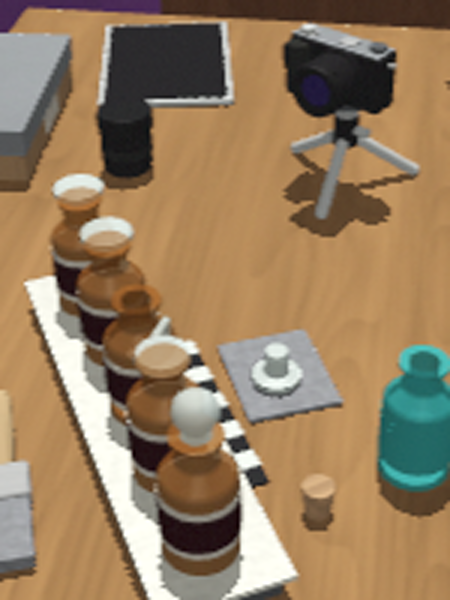

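The middle bottle, top px (236,183), is the only one with an open mouth; its neighbours carry disc, tab and ball stoppers. The amber bottles in the wooden tray are off the riser. The record button is the bright round at about (385.4,209.3), next to the grip bulge. The dark disc at (375.7,234.9) is the dial, which matches +y being left of the lens.

Run:
```python
from h import *
d=np.load('pics/top0.npy'); ds=np.load('pics/side0.npy')
cs=camera_params('side')
def proj(p): return cv2.projectPoints(np.array([p]),np.array(cs['rvec'],float),np.array(cs['tvec'],float),np.array([[cs['fx'],0,cs['cx']],[0,cs['fy'],cs['cy']],[0,0,1]]),None)[0].ravel().round(1)
def cc(x,y,x0,y0,s): return x0+(x+.5)/s-.5,y0+(y+.5)/s-.5
P={}
for n,uv,z in [('button',cc(503,133,330,195,9),.186),('dial',cc(415,363,330,195,9),.183),('mouth',cc(368,238,170,140,5.6),.150),('stop',cc(503,456,170,140,5.6),.042),('disc1',cc(495,165,170,140,5.6),.167),('tab',cc(238,298,170,140,5.6),.184)]:
    u,v=uv; p=w('top',u,v,z); P[n]=p; dd=d[int(round(v)),int(round(u))]
    print(n,np.round(uv,1),p.round(4),'depthpt',w('top',u,v,d=dd).round(4),'side px',proj(p))
print(np.linalg.norm(P['button']-P['dial']))
# camera-body top points from depth in both views
c0=(P['button']+P['dial'])/2
for n,D in(('top',d),('side',ds)):
    c=camera_params(n);R=cv2.Rodrigues(np.array(c['rvec'],float))[0];t=np.array(c['tvec'],float).ravel()
    v,u=np.mgrid[:384,:512]; X=np.stack([(u-c['cx'])/c['fx']*D,(v-c['cy'])/c['fy']*D,D],-1); W=(X-t)@R
    m=(D>0)&(np.hypot(W[...,0]-c0[0],W[...,1]-c0[1])<.09)&(W[...,2]>.172)&(W[...,2]<.2)
    q=W[m][:,:2].astype(np.float32); r=cv2.minAreaRect(q*1000); print(n,m.sum(),r, np.percentile(W[m][:,2],[5,50,95,99]))
    m2=m&(np.hypot(W[...,0]-P['button'][0],W[...,1]-P['button'][1])<.02)&(W[...,2]>.1815); print(' btn',m2.sum(),W[m2].mean(0).round(4))
    m3=(D>0)&(np.hypot(W[...,0]-P['mouth'][0],W[...,1]-P['mouth'][1])<.028)&(abs(W[...,2]-.15)<.004); print(' lip',m3.sum(),W[m3].mean(0).round(4), W[m3].min(0).round(3),W[m3].max(0).round(3))
    m4=(D>0)&(np.hypot(W[...,0]-P['stop'][0],W[...,1]-P['stop'][1])<.02)&(abs(W[...,2]-.042)<.004); print(' stop',m4.sum(),W[m4].mean(0).round(4))
b=cv2.imread('pics/side0.png'); cv2.imwrite('pics/c4.png',cv2.resize(b[110:155,265:325],(800,600),interpolation=cv2.INTER_CUBIC))
```

```text
button [385.4 209.3] [ 0.4767 -0.3438  0.186 ] depthpt [ 0.4767 -0.3438  0.186 ] side px [282.4 118.3]
dial [375.7 234.9] [ 0.3982 -0.3096  0.183 ] depthpt [0.2807 0.0389 1.2511] side px [305.4 124.9]
mouth [235.3 182.1] [0.5692 0.1229 0.15  ] depthpt [0.5828 0.1269 0.0981] side px [224.4 209.1]
stop [259.4 221. ] [0.4586 0.0442 0.042 ] depthpt [0.4586 0.0442 0.042 ] side px [272.6 226.3]
disc1 [258.  169.1] [0.6086 0.0497 0.167 ] depthpt [0.608  0.0496 0.1691] side px [215.6 185.5]
tab [212.1 192.8] [0.5252 0.1919 0.184 ] depthpt [0.5277 0.1934 0.173 ] side px [235.6 217.4]
0.08566173049734425
top 659 ((449.20257568359375, -308.06915283203125), (89.14309692382812, 120.95332336425781), 60.38962936401367) [0.1727041  0.17768427 0.18406905 0.18771692]
 btn 24 [ 0.4765 -0.3448  0.1864]
 lip 75 [0.5681 0.123  0.1506] [0.549 0.104 0.147] [0.586 0.14  0.154]
 stop 23 [0.4604 0.0428 0.0426]
side 295 ((451.54156494140625, -306.9979248046875), (90.88135528564453, 119.85555267333984), 55.205142974853516) [0.17264403 0.17735671 0.18314564 0.18570851]
 btn 13 [ 0.4769 -0.3416  0.1846]
 lip 108 [0.5685 0.1248 0.1494] [0.549 0.104 0.147] [0.588 0.146 0.153]
 stop 37 [0.4617 0.0459 0.0408]
```

View pics/c4.png

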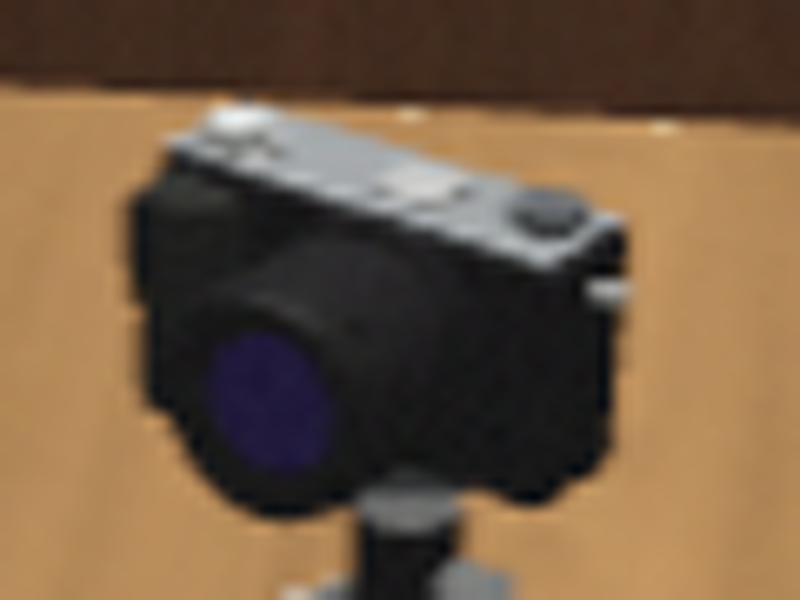

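Both views agree: the bright button, side px (283,119), is at the grip end, and the dial is dark. Targets (x, y) are button (0.4767,-0.3438), mouth (0.5685,0.1235) and stopper (0.460,0.044). I'm moving above the button with the fingers closed.

play_rows(
  increments=[
    [[0,0.0222,0.028,0,0.056],[0,0.0222,0.028,0,0.056],[0,0.0222,0.028,0,0.056],[0,0.0222,0.028,0,0.056],[0,0.0222,0.028,0,0.056],[0,0.0222,0.028,0,0.056],[0,0.0222,0.028,0,0.056],[0,0.0222,0.028,0,0.056],[0,0.0222,0.028,0,0.056],[0,0.0222,0.028,0,0.056]],
  ],
  newtons=5,
)

```text
time_s: 0.93
tool_pos: [0.4778, -0.3433, 0.241]
tcp_rot: [[0.581, 0.814, -0.001], [0.814, -0.581, 0.0], [-0.0, -0.001, -1.0]]
wrist_force: [1.1, -0.3, -0.0]
finger_gap: 0.028
gripper_force: 0.0
```

play_rows(
  increments=[
    [[0,0,0,0,0],[0,0,0,0,0],[0,0,0,0,0],[0,0,0,0,0],[0,0,0,0,0],[0,0,0,0,0]],
  ],
)

```text
time_s: 1.43
tool_pos: [0.4764, -0.3461, 0.2412]
tcp_rot: [[0.585, 0.811, -0.0], [0.811, -0.585, -0.0], [-0.0, -0.0, -1.0]]
wrist_force: [-0.3, 0.9, 0.8]
finger_gap: 0.0004
gripper_force: 0.0
```

play_rows(
  increments=[
    [[0,0,0.002,-0.01,0],[0,0,0,-0.01,0],[0,0,0,-0.01,0],[0,0,0,-0.002,0],[0,0,0,-0.002,0],[0,0,0,-0.002,0],[0,0,0,0,0],[0,0,0,0,0]],
  ],
)

```text
time_s: 2.1
tool_pos: [0.4775, -0.343, 0.2055]
tcp_rot: [[0.583, 0.812, 0.001], [0.812, -0.583, -0.0], [0.0, 0.001, -1.0]]
wrist_force: [1.5, 0.4, 0.7]
finger_gap: 0.0008
gripper_force: 0.0
```

play_rows(
  increments=[
    [[0,0,0,-0.001,0],[0,0,0,-0.001,0],[0,0,0,-0.001,0],[0,0,0,0,0],[0,0,0,0,0]],
  ],
)

```text
time_s: 2.52
tool_pos: [0.4777, -0.3431, 0.2027]
tcp_rot: [[0.583, 0.812, 0.001], [0.812, -0.583, -0.001], [0.0, 0.001, -1.0]]
wrist_force: [0.5, 0.5, 2.4]
finger_gap: 0.0007
gripper_force: 1.2
```

play_rows(
  increments=[
    [[0,0,0,-0.001,0],[0,0,0,-0.001,0],[0,0,0,0,0],[0,0,0,0,0]],
  ],
)

```text
time_s: 2.85
tool_pos: [0.4777, -0.3431, 0.2006]
tcp_rot: [[0.583, 0.812, 0.001], [0.812, -0.583, -0.001], [0.0, 0.001, -1.0]]
wrist_force: [0.1, -0.5, 3.7]
finger_gap: 0.0007
gripper_force: 1.8
```

play_rows(
  increments=[
    [[0,0,0,-0.001,0],[0,0,0,-0.0005,0],[0,0,0,0,0],[0,0,0,0,0]],
  ],
)

```text
time_s: 3.18
tool_pos: [0.4777, -0.343, 0.2]
tcp_rot: [[0.583, 0.812, 0.001], [0.812, -0.583, -0.001], [-0.0, 0.001, -1.0]]
wrist_force: [-1.7, 0.9, 8.7]
finger_gap: 0.0005
gripper_force: 4.4
```

The button bottomed out: the force jumped to 8.7 N at 5 mm of travel. I'm releasing and rising, then travelling to the -x side of the open bottle.

play_rows(
  increments=[
    [[0,0,0,0.003,0],[0,0,0,0.005,0],[0,0,0,0.012,0],[0,0,0,0.016,0],[0,0,0,0.016,0],[0,0,0,0,0]],
  ],
)

```text
time_s: 3.68
tool_pos: [0.4784, -0.3435, 0.2541]
tcp_rot: [[0.584, 0.812, 0.004], [0.812, -0.584, -0.003], [0.0, 0.005, -1.0]]
wrist_force: [0.6, -0.9, 0.7]
finger_gap: 0.0002
gripper_force: 0.0
```

play_rows(
  increments=[
    [[0,0.001,0.028,0,0.077],[0,0.001,0.028,0,0.077],[0,0.001,0.028,0,0.077],[0,0.001,0.028,0,0.077],[0,0.001,0.028,0,0.077],[0,0.001,0.028,0,0.077],[0,0.001,0.028,0,0.077],[0,0.001,0.028,0,0.077],[0,0.001,0.028,0,0.077],[0,0.001,0.028,0,0.077]],
  ],
)

```text
time_s: 4.52
tool_pos: [0.4863, -0.0616, 0.2502]
tcp_rot: [[-0.15, 0.989, -0.002], [0.989, 0.15, -0.0], [0.0, -0.002, -1.0]]
wrist_force: [-0.7, 0.4, -0.1]
finger_gap: 0.0003
gripper_force: 0.0
```

play_rows(
  increments=[
    [[0,0.001,0.028,0,0.077],[0,0.001,0.028,0,0.077],[0,0.001,0.028,0,0.077],[0,0.001,0.028,0,0.077],[0,0.001,0.028,0,0.077],[0,0,0,0,0],[0,0,0,0,0],[0,0,0,0,0]],
  ],
)

```text
time_s: 5.18
tool_pos: [0.4918, 0.0762, 0.2502]
tcp_rot: [[-0.506, 0.862, -0.002], [0.862, 0.506, -0.001], [0.0, -0.002, -1.0]]
wrist_force: [0.2, -0.2, 0.2]
finger_gap: 0.0005
gripper_force: 0.0
```

play_rows(
  increments=[
    [[0,0.0128,0.0079,0,0],[0,0.0128,0.0079,0,0],[0,0.0128,0.0079,0,0],[0,0.0128,0.0079,0,0],[0,0.0128,0.0079,0,0],[0,0.0128,0.0079,0,0],[0,0,0,0,0],[0,0,0,-0.014,0],[0,0,0,-0.014,0],[0,0,0,-0.014,0]],
  ],
)

```text
time_s: 6.02
tool_pos: [0.5687, 0.1224, 0.208]
tcp_rot: [[-0.505, 0.863, -0.001], [0.863, 0.505, -0.001], [-0.001, -0.001, -1.0]]
wrist_force: [-0.2, -0.7, -0.3]
finger_gap: 0.0005
gripper_force: 0.0
```

play_rows(
  increments=[
    [[0,0,0,-0.01,0],[0,0,0,-0.008,0],[0,0,0,-0.005,0],[0,0,0,0,0],[0,0,0,0,0],[0,0,0,0,0]],
  ],
)

```text
time_s: 6.52
tool_pos: [0.5695, 0.1247, 0.1865]
tcp_rot: [[-0.507, 0.862, 0.001], [0.862, 0.507, 0.0], [-0.0, 0.001, -1.0]]
wrist_force: [-0.1, -0.2, -0.2]
finger_gap: 0.0005
gripper_force: 0.0
```

Run:
```python
from h import *
b,_=snap('side','side1'); B=cv2.imread('pics/side1.png'); cv2.imwrite('pics/c5.png',cv2.resize(B[120:270,170:320],(600,600),interpolation=cv2.INTER_CUBIC)); print(bot.observe()['tool_pos'])
```

```text
[0.56953355 0.12471469 0.18654423]
```

View pics/c5.png

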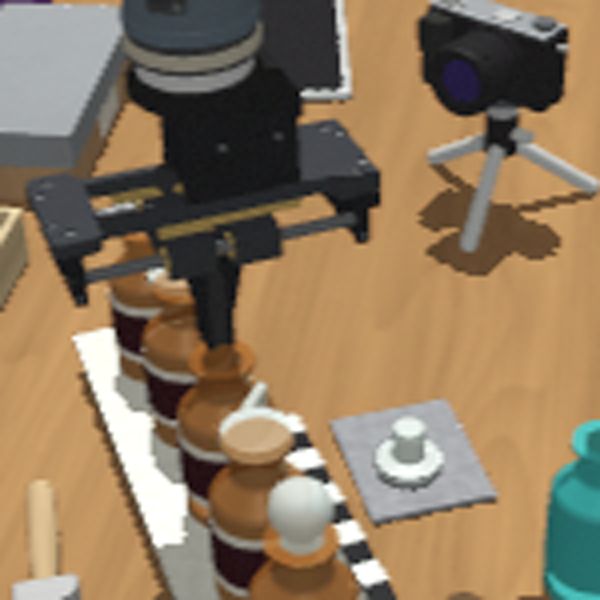

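The crop shows the fingertips at about (217,343), just above the open mouth at (222,362), with nothing touched. I'm holding here for 2.5 s.

play_rows(
  increments=[
    [[0,0,0,0,0],[0,0,0,0,0],[0,0,0,0,0],[0,0,0,0,0],[0,0,0,0,0],[0,0,0,0,0],[0,0,0,0,0],[0,0,0,0,0],[0,0,0,0,0],[0,0,0,0,0]],
  ],
)

```text
time_s: 7.4
tool_pos: [0.5691, 0.1245, 0.1858]
tcp_rot: [[-0.507, 0.862, 0.0], [0.862, 0.507, 0.0], [0.0, 0.0, -1.0]]
wrist_force: [-0.2, -0.1, -0.3]
finger_gap: 0.0006
gripper_force: 0.0
```

play_rows(
  increments=[
    [[0,0,0,0,0],[0,0,0,0,0],[0,0,0,0,0],[0,0,0,0,0],[0,0,0,0,0],[0,0,0,0,0],[0,0,0,0,0],[0,0,0,0,0],[0,0,0,0,0],[0,0,0,0,0]],
  ],
)

```text
time_s: 8.23
tool_pos: [0.5691, 0.1246, 0.1858]
tcp_rot: [[-0.507, 0.862, 0.0], [0.862, 0.507, 0.0], [0.0, 0.0, -1.0]]
wrist_force: [-0.1, 0.8, 0.4]
finger_gap: 0.0005
gripper_force: 0.0
```

play_rows(
  increments=[
    [[0,0,0,0,0],[0,0,0,0,0],[0,0,0,0,0],[0,0,0,0,0],[0,0,0,0,0],[0,0,0,0,0],[0,0,0,0,0],[0,0,0,0,0],[0,0,0,0,0],[0,0,0,0,0]],
  ],
)

```text
time_s: 9.07
tool_pos: [0.5691, 0.1245, 0.1858]
tcp_rot: [[-0.507, 0.862, 0.0], [0.862, 0.507, 0.0], [0.0, 0.0, -1.0]]
wrist_force: [0.3, -0.4, -0.8]
finger_gap: 0.0005
gripper_force: 0.0
```

play_rows(
  increments=[
    [[0,0,0,0.012,0],[0,0,0,0.018,0],[0,0,0,0.018,0],[0,0,0,0.018,0],[0,0,0,0,0],[0,0,0,0,0]],
  ],
)

```text
time_s: 9.57
tool_pos: [0.5697, 0.1249, 0.2533]
tcp_rot: [[-0.507, 0.862, 0.003], [0.862, 0.507, 0.0], [-0.001, 0.003, -1.0]]
wrist_force: [-0.2, -0.6, -0.4]
finger_gap: 0.0007
gripper_force: 0.0
```

Run:
```python
from h import *
for z in(.12,.15): print(w('top',232,258,z).round(3))
```

```text
[0.328 0.13  0.12 ]
[0.327 0.127 0.15 ]
```

play_rows(
  increments=[
    [[0,-0.0109,-0.008,0,0],[0,-0.0109,-0.008,0,0.08],[0,-0.0109,-0.008,0,0.12],[0,-0.0109,-0.008,0,0.12],[0,-0.0109,-0.008,0,0.12],[0,-0.0109,-0.008,0,0.12],[0,-0.0109,-0.008,0,0.12],[0,-0.0109,-0.008,0,0.12],[0,-0.0109,-0.008,0,0.12],[0,-0.0109,-0.008,0,0.12]],
  ],
)

```text
time_s: 10.4
tool_pos: [0.4588, 0.0439, 0.2508]
tcp_rot: [[-1.0, -0.007, -0.002], [-0.007, 1.0, -0.0], [0.002, 0.0, -1.0]]
wrist_force: [0.1, -0.1, -0.2]
finger_gap: 0.0009
gripper_force: 0.0
```

play_rows(
  increments=[
    [[0,0,0,-0.02,0],[0,0,0,-0.02,0],[0,0,0,-0.02,0],[0,0,0,-0.02,0],[0,0,0,-0.02,0],[0,0,0,0,0],[0,0,0,0,0]],
  ],
)

```text
time_s: 10.98
tool_pos: [0.459, 0.0445, 0.1508]
tcp_rot: [[-1.0, -0.002, -0.003], [-0.002, 1.0, 0.0], [0.003, 0.0, -1.0]]
wrist_force: [-0.4, -0.1, 0.2]
finger_gap: 0.0004
gripper_force: 0.0
```

play_rows(
  increments=[
    [[0,0.001,0,-0.016,0],[0,0,0,-0.016,0],[0,0,0,-0.016,0],[0,0,0,-0.012,0],[0,0,0,-0.007,0],[0,0,0,-0.005,0],[0,0,0,0,0],[0,0,0,0,0],[0,0,0,0,0]],
  ],
)

```text
time_s: 11.73
tool_pos: [0.4617, 0.0447, 0.0805]
tcp_rot: [[-1.0, -0.001, 0.001], [-0.001, 1.0, 0.0], [-0.001, 0.0, -1.0]]
wrist_force: [-0.6, -0.2, -0.7]
finger_gap: 0.0001
gripper_force: 0.0
```

Run:
```python
from h import *
b,_=snap('side','side2'); B=cv2.imread('pics/side2.png'); cv2.imwrite('pics/c6.png',cv2.resize(B[120:270,190:340],(600,600),interpolation=cv2.INTER_CUBIC))
```

```text
(no output)
```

View pics/c6.png

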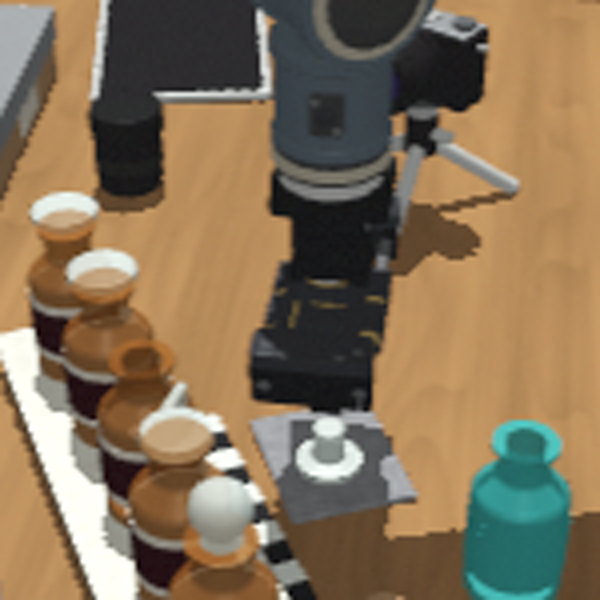

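The crop shows the stopper at (328,440), untouched, and the tool clear of the bottles. The fingers are partly hidden behind the gripper body, but the pose reading puts the tips about 19 mm above the stopper. I'm holding here.

play_rows(
  increments=[
    [[0,-0.0005,0,-0.002,0],[0,0,0,0,0],[0,0,0,0,0],[0,0,0,0,0],[0,0,0,0,0],[0,0,0,0,0],[0,0,0,0,0],[0,0,0,0,0],[0,0,0,0,0],[0,0,0,0,0]],
  ],
)

```text
time_s: 12.62
tool_pos: [0.4606, 0.0445, 0.0778]
tcp_rot: [[-1.0, -0.001, -0.0], [-0.001, 1.0, 0.0], [0.0, 0.0, -1.0]]
wrist_force: [0.5, 0.4, 0.1]
finger_gap: 0.0004
gripper_force: 0.0
```

play_rows(
  increments=[
    [[0,0,0,0,0],[0,0,0,0,0],[0,0,0,0,0],[0,0,0,0,0],[0,0,0,0,0],[0,0,0,0,0],[0,0,0,0,0],[0,0,0,0,0],[0,0,0,0,0],[0,0,0,0,0]],
  ],
)

```text
time_s: 13.45
tool_pos: [0.4606, 0.0445, 0.0778]
tcp_rot: [[-1.0, -0.001, -0.0], [-0.001, 1.0, 0.0], [0.0, 0.0, -1.0]]
wrist_force: [0.0, -0.3, -0.0]
finger_gap: 0.0005
gripper_force: 0.0
```

play_rows(
  increments=[
    [[0,0,0,0,0],[0,0,0,0,0],[0,0,0,0,0],[0,0,0,0,0],[0,0,0,0,0],[0,0,0,0,0],[0,0,0,0,0],[0,0,0,0,0],[0,0,0,0,0],[0,0,0,0,0]],
  ],
)

```text
time_s: 14.28
tool_pos: [0.4606, 0.0445, 0.0778]
tcp_rot: [[-1.0, -0.001, -0.0], [-0.001, 1.0, 0.0], [0.0, 0.0, -1.0]]
wrist_force: [0.4, -0.1, 0.9]
finger_gap: 0.0004
gripper_force: 0.0
```

play_rows(
  increments=[
    [[0,0,0,0.012,0],[0,0,0,0.02,0],[0,0,0,0.02,0],[0,0,0,0.02,0],[0,0,0,0.02,0],[0,0,0,0.02,0],[0,0,0,0.02,0],[0,0,0,0.02,0],[0,0,0,0.02,0],[0,0,0,0,0]],
  ],
)

```text
time_s: 15.12
tool_pos: [0.4627, 0.0455, 0.2541]
tcp_rot: [[-1.0, -0.001, 0.008], [-0.001, 1.0, -0.0], [-0.008, -0.0, -1.0]]
wrist_force: [1.1, 0.3, 0.1]
finger_gap: 0.0009
gripper_force: 0.0
```

play_rows(
  increments=[
    [[0,0.0011,-0.0258,0,-0.11],[0,0.0011,-0.0258,0,-0.11],[0,0.0011,-0.0258,0,-0.11],[0,0.0011,-0.0258,0,-0.11],[0,0.0011,-0.0258,0,-0.11],[0,0.0011,-0.0258,0,-0.11],[0,0.0011,-0.0258,0,-0.11],[0,0.0011,-0.0258,0,-0.11],[0,0.0011,-0.0258,0,-0.11],[0,0.0011,-0.0258,0,-0.11]],
  ],
)

```text
time_s: 15.95
tool_pos: [0.4711, -0.2144, 0.2498]
tcp_rot: [[-0.45, 0.893, -0.0], [0.893, 0.45, 0.0], [0.0, -0.0, -1.0]]
wrist_force: [0.0, -0.1, -0.3]
finger_gap: 0.0006
gripper_force: 0.0
```

play_rows(
  increments=[
    [[0,0.0011,-0.0258,0,-0.11],[0,0.0011,-0.0258,0,-0.11],[0,0.0011,-0.0258,0,-0.11],[0,0.0011,-0.0258,0,-0.11],[0,0.0011,-0.0258,0,-0.11],[0,0,0,0,-0.11],[0,0,0,0,-0.11],[0,0,0,0,0],[0,0,0,0,0],[0,0,0,0,0]],
  ],
)

```text
time_s: 16.78
tool_pos: [0.4771, -0.3418, 0.2498]
tcp_rot: [[0.29, 0.957, -0.0], [0.957, -0.29, 0.0], [0.0, -0.0, -1.0]]
wrist_force: [0.3, 0.6, -0.5]
finger_gap: 0.0005
gripper_force: 0.0
```

play_rows(
  increments=[
    [[0,0,-0.0015,-0.012,0],[0,0,0,-0.012,0],[0,0,0,-0.01,0],[0,0,0,-0.006,0],[0,0,0,-0.003,0],[0,0,0,0,0],[0,0,0,-0.001,0],[0,0,0,-0.001,0],[0,0,0,-0.001,0],[0,0,0,-0.001,0]],
  ],
)

```text
time_s: 17.62
tool_pos: [0.4775, -0.3441, 0.2034]
tcp_rot: [[0.293, 0.956, 0.001], [0.956, -0.293, -0.001], [-0.0, 0.001, -1.0]]
wrist_force: [0.1, 0.2, 2.1]
finger_gap: 0.0007
gripper_force: 1.0
```

play_rows(
  increments=[
    [[0,0,0,-0.001,0],[0,0,0,-0.001,0],[0,0,0,-0.001,0],[0,0,0,0,0],[0,0,0,0,0],[0,0,0,0,0]],
  ],
)

```text
time_s: 18.12
tool_pos: [0.4775, -0.3441, 0.2001]
tcp_rot: [[0.294, 0.956, 0.001], [0.956, -0.294, -0.001], [-0.0, 0.001, -1.0]]
wrist_force: [1.1, 1.1, 4.1]
finger_gap: 0.0005
gripper_force: 2.1
```

play_rows(
  increments=[
    [[0,0,0,-0.001,0],[0,0,0,0,0],[0,0,0,0,0],[0,0,0,0,0]],
  ],
)

```text
time_s: 18.45
tool_pos: [0.4775, -0.3441, 0.2]
tcp_rot: [[0.294, 0.956, 0.001], [0.956, -0.294, -0.001], [-0.001, 0.001, -1.0]]
wrist_force: [-0.7, 0.6, 9.3]
finger_gap: 0.0006
gripper_force: 4.5
```

The button bottomed again at 9.3 N. I'm releasing, rising, and drawing back towards the start.

play_rows(
  increments=[
    [[0,0,0,0.003,0],[0,0,0,0.005,0],[0,0,0,0.012,0],[0,0,0,0.02,0],[0,0,0,0.02,0],[0,0,0,0.02,0],[0,0,0,0,0]],
  ],
)

```text
time_s: 19.03
tool_pos: [0.4786, -0.3448, 0.2832]
tcp_rot: [[0.294, 0.956, 0.005], [0.956, -0.294, -0.004], [-0.002, 0.006, -1.0]]
wrist_force: [0.7, -0.7, 1.2]
finger_gap: 0.0007
gripper_force: 0.0
```

play_rows(
  increments=[
    [[0,-0.012,-0.024,0,0],[0,-0.012,-0.024,0,0],[0,-0.012,-0.024,0,0],[0,-0.012,-0.024,0,0],[0,-0.012,-0.024,0,0],[0,-0.012,-0.024,0,0],[0,-0.012,-0.024,0,0],[0,-0.012,-0.024,0,0],[0,0,0,0,0],[0,0,0,0,0]],
  ],
)

```text
time_s: 19.87
tool_pos: [0.379, -0.5372, 0.2773]
tcp_rot: [[0.297, 0.955, -0.002], [0.955, -0.297, 0.002], [0.001, -0.002, -1.0]]
wrist_force: [-0.7, 0.4, 0.5]
finger_gap: 0.0001
gripper_force: 0.0
```

play_rows(
  increments=[
    [[0,0,0,0,0],[0,0,0,0,0],[0,0,0,0,0],[0,0,0,0,0],[0,0,0,0,0],[0,0,0,0,0]],
  ],
)

```text
time_s: 20.37
tool_pos: [0.3814, -0.5356, 0.2789]
tcp_rot: [[0.293, 0.956, 0.0], [0.956, -0.293, -0.0], [-0.0, 0.0, -1.0]]
wrist_force: [0.1, 0.2, 0.2]
finger_gap: 0.0005
gripper_force: 0.0
```

Run:
```python
from h import *
a,_=snap('top','top9'); a0=cv2.imread('pics/top0.png')
d=np.abs(a0[140:275,120:310].astype(int)-cv2.imread('pics/top9.png')[140:275,120:310]).max(2); print('changed px',(d>50).sum())
s=bot.observe(); print(s['tool_pos'],s['wrist_force']); print(bot.close_job())
```

```text
changed px 0
[ 0.3812869  -0.53573246  0.2788794 ] [-0.66909903  0.12740913 -0.134793  ]
the job is handed in; nothing more can be done
None
```

The job is handed in, about 20 s in: I pressed the record button fully down and released it, held 2.5 s over the open mouth and 2.5 s over the stopper, pressed and released again, and drew back clear of the camera; the top view shows the bottles, stopper and pad unchanged.

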